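# Roll the inlaid ball back onto its ring by tipping the centrepiece tray

## Robot

A 6-joint arm with a two-finger parallel gripper is mounted at the origin on the work surface. World frame = base frame: x ahead of the robot, y to its left, z up, the work surface at z = 0. Lengths are in m, angles in rad, forces in N, time in s.
With the tool pointing down it reaches from about 0.275 to 0.75 m from the base axis. Payload 10.2 kg.
Tool frame: the origin (TCP) lies midway between the tips of the shut fingers; the grasp point (between the pads) lies 19 mm behind it (env.hold_point_z is the distance from the TCP to the grasp point, in m); z points along the fingers, y is the line along which they close (so a half turn about z gives the same grasp; the last joint's range is limited). The gripper opens to 85 mm and grips with 20 to 120 N. Pads are 22 mm wide; open, the fingers measure 114 mm over their backs; the gripper's body (76 mm by 85 mm) begins 54 mm behind the grasp point. The pads swing forward as they close: fully open they stand 13 mm farther back than shut.
Start: joints at [-1.474, 0.313, 1.498, -0, 1.331, -0.223], TCP at [0.165, -0.498, 0.231] pointing down, gripper open.
Joint ranges: [-2.94, 2.94], [-0.97, 2.17], [0.19, 2.56], [-1.23, 4.37], [0.02, 3.11], [-2.88, 2.88]. Speed limits (rad/s): [2.39, 2.39, 3.01, 3.14, 3.14, 3.14].

## Interface

Orientations are given as a unit quaternion [x, y, z, w].
In Python, from bench import env, kinematics, monitor, eyes, job gives the robot as it stands. The module is installed in compiled form; this text tells all that it offers. Calls block until the motion is done:
- env.reach(position, orientation): joint-space move of the TCP to a pose.
- env.movel(position, velocity=0.15, frame=None, guard=None): straight line of the TCP; frame=None keeps the orientation; velocity is the mean speed in m/s. With guard (N) it stops when the force on the tool has changed by that much, and returns True; else False.
- env.set_joints(angles): joint-space move.
- env.release() and env.close_gripper(effort=None): open the fingers fully, or close them until they stop; effort is the grip in N (None keeps the last).
- env.hold(seconds).
- kinematics.ik(position, orientation): joint angles nearest the present ones, or None.
- monitor.sense(): the state.
- eyes.grab_frame(name): name is "scene" or "top" or "wrist"; returns a dict with "frame" (400x640x3 uint8, red, green, blue), "mtx" (3x3 intrinsics, pixels), "view" (4x4, takes a point from world to camera coordinates). Camera axes: x right, y down, z forward; pixel columns grow to the right and rows downward; lengths in m; the calibration is good to about 2 mm. A picture is of the moment at which its call begins. There is no depth.
A pose or a line that the arm cannot do raises env.MotionError and nothing moves.
- job.hand_in(): hands the job in; it is judged then, once.
The state is a dict: "clock": time; "joints": joint angles; "qvel": joint speeds; "joint_efforts": joint torques, N m; "position": TCP position; "ee_rot": TCP orientation; "contact_force": force on the tool from outside, world axes, zero at the start; "ft_torque": the same for the moment, N m; "finger_gap": opening from 0.0 (shut) to 1.0 (fully open); "gripper_force": force on a finger pad.
Only numpy, scipy, OpenCV 4.12 (cv2) and the standard library are available. Lean on these libraries where they do the work, as an engineer would, in place of code of your own. Each camera call takes 0.05 s, during which the arm holds its last target. There are 200 camera calls.

## Task

The ball with the fresh mother-of-pearl inlay has rolled away from its brass ring in the long oak tray, and its polish must not be touched. Lift the tray a good 5 cm clear of its cork mat by the handle, tip it only slightly so that the ball rolls along the felt to the middle of the ring without ever knocking against the green tealight glasses, and keep it there for three seconds with the tray still in the air. Then set the tray gently back on the mat the way it stood, all feet down and the ball still on the ring, and let go; leave everything else on the table alone.

Things in the scene. Friction and masses are not known exactly. Their poses are not given: they have to be found in the camera images.
- tray: Long oak tray, 560 x 130 mm, rims 54 mm high, about 0.6 kg with its glasses (varies by a fifth). Origin: middle, at the underside of its four rubber feet; x along its length towards the end with the brass ring, y across, z up. Inside, a straight trough lined with dark teal felt: two faces slope 0.06 rad down to the centre line (24 mm above the feet), so the ball runs along y = 0.
- handle (a point): Middle of the cross bar of the tray's arch handle, at (0, 0, 155) mm in the tray's frame, axes as the tray's. The bar runs along y, 14 mm thick in x, 28 mm high, 108 mm free between its two posts; grip it from above with the fingers closing along the tray's x. The ball passes under it with 37 mm to spare.
- mark (a point): Where the ball's centre belongs: over the middle of the brass ring (90 mm across, inlaid flush in the felt), at (85, 0, 64) mm in the tray's frame.
- ball: Solid wooden ball with cream mother-of-pearl inlay and thin dark bands, 80 mm across, 0.19 kg (varies by a fifth). It rolls without slipping, accelerating at 0.7 g times the tilt less a rolling loss worth about 0.012 rad: on a tray level to 0.01 rad it does not start, but once rolling on a level tray it slows by only about 0.09 m/s2. Its origin turns with it: use ball_center.
- ball_center (a point): Centre of the ball; at the start 15 to 150 mm from the tray's middle, on the side away from the ring, at rest, 64 mm above the feet.
- cup_a: Green tealight glass fixed in the tray's end away from the ring, 52 mm wide, 50 mm high; origin under its middle, at (-236, 0, 24) mm in the tray's frame. The ball meets a glass when its centre is 170 mm from the tray's middle.
- cup_b: The same glass fixed at the ring's end, at (236, 0, 24) mm in the tray's frame.
- mat: Cork mat fixed on the table, 590 x 170 x 4 mm, on which the tray stands; origin: centre of its underside, x along its length. The tray's x and y run along the mat's at the start.
- lamp: Battery table lamp with a brass knob on its foot, 124 mm wide, 215 mm high; leave alone. Origin under its middle.
- jar: Empty green glass candy jar with a brass twist cap, 104 mm wide, 134 mm high; leave alone. Origin under its middle.
- coaster: White ceramic coaster, 100 mm wide, 8 mm high; leave alone. Origin under its middle.
- pen_cup: Wooden pen cup with pens, 80 mm wide, 160 mm high; leave alone. Origin under its middle.
- top: Orange plastic spinning top lying on its side, 60 mm wide; leave alone. Origin at its tip, at table height.
- remote: Black remote control, 160 x 42 x 18 mm; leave alone. Origin under its middle.
- books: Three stacked books, 240 x 170 x 68 mm; leave alone. Origin under its middle.

How it is judged:
On the way:
1. tray held clear of the mat, ball kept on the ring for three seconds (distance between ball_center and mark below 0.015 m and z of tray in the frame of mat above 0.04 m and linear speed of ball below 0.06 m/s), for 3 s.
At the end, for the whole second after the job is handed in: The tray stands level on its feet on the mat, its middle within 40 mm of the mat's and in line with it within 0.12 rad, released; the ball rests with its centre within 15 mm of the mark (distance between ball_center and mark below 0.015 m and linear speed of each of ball, tray below 0.02 m/s and angle between tray's own z axis and vertical below 0.02 rad and z of tray in the frame of mat below 0.007 m and horizontal distance between tray and mat below 0.04 m and angle between the x axis of tray and the x axis of mat, either way round below 0.12 rad); the robot touches nothing.
It fails at once if the gripper or arm touches the ball (contact force between any of the fingers, the arm and ball above 0.3 N).
It fails at once if the ball knocks against a tealight glass (over 4 N) (contact force between ball and cup_a above 4 N or contact force between ball and cup_b above 4 N).
It fails at once if the tray is tipped by more than 0.3 rad (angle between tray's own z axis and vertical above 0.3 rad).
It fails at once if the tray is slammed down (over 60 N) (contact force between tray and mat above 60 N).
It fails at once if something else on the table is moved by more than 30 mm (distance of any of lamp, jar, coaster, pen_cup, top, remote, books from where it was at the start of the episode above 0.03 m).
It also fails if it takes over 58 s, if anything falls off the work surface, if the arm or the gripper's body presses on something with over 40 N, if the wrist force passes 120 N, or if a joint passes its speed limit or range.

## Working session

There is one attempt and no reset: what is moved stays moved. The work goes in short steps, each a Python script; the robot and the scene stay as the last script left them, time stands still between calls to the robot, and variables do not carry over. Pictures are saved under pics/ and viewed, at most 10 in all, crops included, and the job is handed in when it is done.

```bash
mkdir -p pics
python3 - <<'E'
from bench import env, kinematics, monitor, eyes, job
import cv2,numpy as np,pickle
for n in ["scene","top"]:
    f=eyes.grab_frame(n); cv2.imwrite(f"pics/{n}0.png",f["frame"][:,:,::-1]); pickle.dump(f,open(f"{n}0.pkl","wb"))
    print(n,f["mtx"].round(1).tolist(),np.linalg.inv(f["view"]).round(3).tolist())
s=monitor.sense();print(s["clock"],s["finger_gap"],s["ee_rot"],env.hold_point_z)
E
```

```text
scene [[370.4, 0.0, 328.3], [0.0, 370.4, 197.1], [0.0, 0.0, 1.0]] [[-0.37, 0.519, -0.771, 1.619], [0.929, 0.191, -0.317, 0.427], [-0.017, -0.833, -0.553, 0.868], [0.0, 0.0, 0.0, 1.0]]
top [[446.5, 0.0, 316.5], [0.0, 446.5, 190.2], [0.0, 0.0, 1.0]] [[0.012, -0.977, 0.211, 0.25], [-1.0, -0.012, 0.002, -0.019], [0.001, -0.211, -0.978, 1.706], [0.0, 0.0, 0.0, 1.0]]
0.1 1.0023887544973609 [ 9.87243303e-01  1.59217788e-01  2.55411617e-05 -5.96554804e-04] 0.0187
```

View pics/scene0.png

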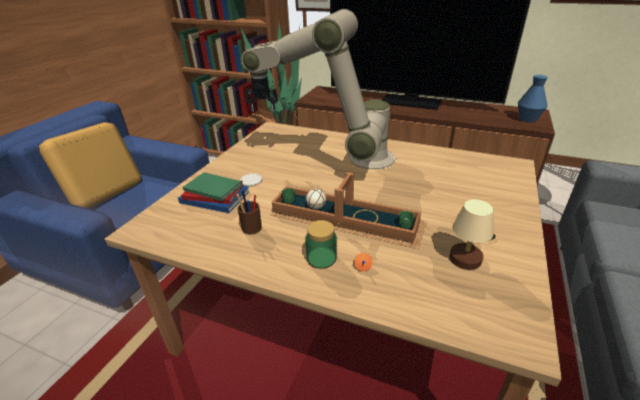

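View pics/top0.png

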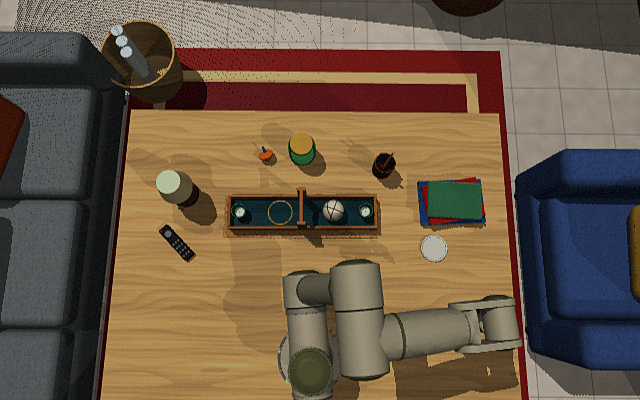

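The scene view shows the tray in front of the robot, with the handle near (343,197), the ball at (316,199) and the ring at (366,214). In the top view the tray spans columns 224–379 at rows 190–235, with the ring at (280,212), the ball at (333,210) and the handle at about (301,207). I'll enlarge both.

Run:
```python
import cv2
a=cv2.imread("pics/top0.png")[180:245,215:390]; b=cv2.imread("pics/scene0.png")[165:250,265:430]
cv2.imwrite("pics/topc.png",cv2.resize(a,None,fx=4.5,fy=4.5,interpolation=cv2.INTER_CUBIC))
cv2.imwrite("pics/scenec.png",cv2.resize(b,None,fx=4.5,fy=4.5,interpolation=cv2.INTER_CUBIC))
```

```text
(no output)
```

View pics/topc.png

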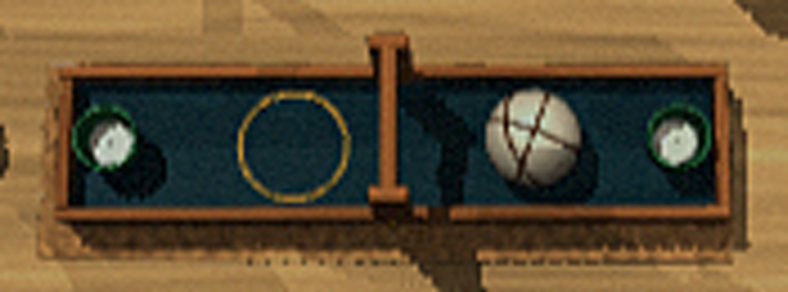

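View pics/scenec.png

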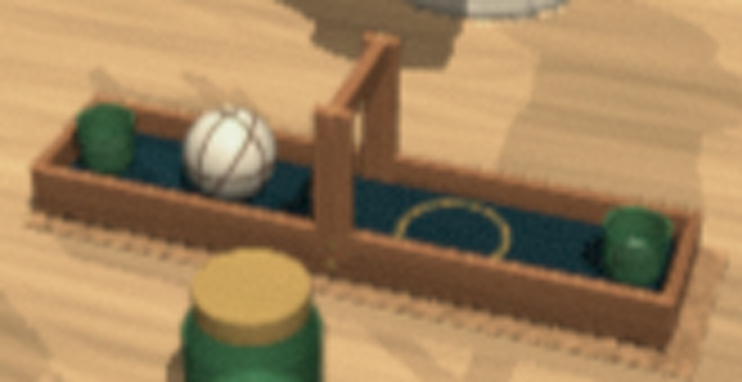

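```bash
cat > geo.py <<'E'
import numpy as np
from scipy.optimize import least_squares
def proj(f,P):
    P=np.atleast_2d(P); c=(f["view"]@np.c_[P,np.ones(len(P))].T)[:3]; u=f["mtx"]@c
    return (u[:2]/u[2]).T
def tri(obs,x0=(.4,0,.1)):
    r=least_squares(lambda x:np.concatenate([proj(f,x)[0]-p for f,p in obs]),x0); return r.x,np.abs(r.fun).max()
E
python3 - <<'E'
import pickle,numpy as np
from geo import *
T=pickle.load(open("top0.pkl","rb"));S=pickle.load(open("scene0.pkl","rb"))
cv=lambda c,o:(np.array(c)+.5)/4.5-.5+o
t=lambda *c:cv(c,[215,180]); s=lambda *c:cv(c,[265,165])
M={"280,-65,54":(t(56,68),s(668,297)),"-280,-65,54":(t(728,65),s(35,172)),"280,65,54":(t(56,220),s(698,213)),
"-280,65,54":(t(730,217),s(100,98)),"85,0,24":(t(294,146),s(453,236))}
P=np.array([list(map(float,k.split(","))) for k in M])/1e3
def fun(v):
    c,q=np.cos(v[3]),np.sin(v[3]); W=P@np.array([[c,-q,0],[q,c,0],[0,0,1]]).T+v[:3]
    return np.r_[proj(T,W)-[m[0] for m in M.values()],proj(S,W)-[m[1] for m in M.values()]].ravel()
r=least_squares(fun,[.4,0,0,1.57]); print(r.x.round(4)); print(r.fun.reshape(-1,2).round(1).tolist())
def show(n,a,b):
    x,e=tri([(T,a),(S,b)]); c,q=np.cos(r.x[3]),np.sin(r.x[3]); d=x-r.x[:3]
    print(n,x.round(4),round(e,2),"tray:",(np.array([[c,q,0],[-q,c,0],[0,0,1]])@d).round(4))
show("ball",t(534,138),s(229,152)); show("post far x",t(388,41),s(336,107)); show("post near x",t(389,193),s(381,39)); show("ring",t(294,146),s(453,236))
for k,m in M.items(): show(k,*m)
E
```

```text
[ 5.2430e-01  3.9300e-02 -1.4000e-03  1.5871e+00]
[[0.6, -0.1], [-0.6, 0.0], [-0.7, 0.4], [0.1, 0.5], [-0.3, 0.7], [1.2, 1.7], [-1.7, -0.8], [0.6, -0.4], [-1.4, -0.8], [-0.5, 0.4]]
ball [ 0.5272 -0.0777  0.0658] 0.3 tray: [-0.117  -0.001   0.0671]
post far x [0.5844 0.0416 0.1716] 0.57 tray: [ 0.0013 -0.0602  0.173 ]
post near x [0.4655 0.0381 0.1679] 0.46 tray: [-0.0002  0.0588  0.1693]
ring [0.5245 0.1247 0.0257] 0.46 tray: [ 0.0854 -0.0016  0.0271]
280,-65,54 [0.5838 0.318  0.0591] 0.87 tray: [ 0.2777 -0.064   0.0605]
-280,-65,54 [ 0.5927 -0.2383  0.0492] 1.2 tray: [-0.2787 -0.0638  0.0506]
280,65,54 [0.4564 0.316  0.0516] 0.05 tray: [0.2778 0.0634 0.0529]
-280,65,54 [ 0.4647 -0.2391  0.0501] 0.9 tray: [-0.2774  0.0641  0.0515]
85,0,24 [0.5245 0.1247 0.0257] 0.46 tray: [ 0.0854 -0.0016  0.0271]
```

Everything checks out: ring at tray x = 85 mm, ball height 66–67 mm and bar top about 171 mm. The ball is at x ≈ −117 mm. I'll move above the handle and time small tilt motions in the air.

```bash
cat >> geo.py <<'E'
from scipy.spatial.transform import Rotation as R
YAW=1.587; H=np.array([.5247,.0396,.158])   # handle bar centre, tray standing
def RT(th):  # tray rotation; th>0: ring end down
    return R.from_euler("z",YAW)*R.from_euler("y",th)
A=R.from_matrix(np.array([[0,-1,0],[-1,0,0],[0,0,-1.]]).T)  # tool x=-ty,y=-tx,z=-tz
def tool(th,h,off=.0187):  # TCP pose with grasp point at the bar centre raised by h
    r=RT(th); q=r*A
    return H+[0,0,h]+q.apply([0,0,off]), q.as_quat()
E
python3 - <<'E'
from bench import env, kinematics, monitor, eyes, job
from geo import *; import cv2
p,q=tool(0,.10); print(p,q,kinematics.ik(p,q))
env.reach(p,q)
s=monitor.sense();print(s["clock"],s["position"],s["joints"].round(3) if hasattr(s["joints"],'round') else s["joints"])
def T(f,n):
    c=monitor.sense()["clock"]; f(); s=monitor.sense(); print(n,round(s["clock"]-c,3))
T(lambda:env.set_joints(kinematics.ik(*tool(.03,.10))),"setj .03")
T(lambda:env.set_joints(kinematics.ik(*tool(.02,.10))),"setj -.01")
p,q=tool(0,.10)
T(lambda:env.movel(p,.15,q),"movel -.02")
p,q=tool(.03,.10)
T(lambda:env.movel(p,.02,q),"movel .03 v.02")
p,q=tool(0,.10)
T(lambda:env.movel(p,.005,q),"movel .03 v.005")
T(lambda:env.hold(.02),"hold")
s=monitor.sense(); print((R.from_quat(s["ee_rot"])*A.inv()).as_euler("ZYX"), s["position"]-p)
E
```

```text
[0.5247 0.0396 0.2393] [0.99996718 0.00810175 0.         0.        ] [-1.47533262e-01  3.09650601e-01  1.48093405e+00 -4.44089210e-16
  1.35100801e+00  1.40705939e+00]
2.4083 [0.52477335 0.03894183 0.23927471] [-0.149  0.31   1.481 -0.     1.351  1.407]
setj .03 0.25
setj -.01 0.25
movel -.02 0.25
movel .03 v.02 0.25
movel .03 v.005 0.258
hold 0.017
[1.58648882e+00 3.40676776e-04 5.46010622e-07] [ 8.48984568e-06 -2.53198489e-04  1.99386068e-05]
```

Run:
```python
from bench import env, kinematics, monitor, eyes, job
from geo import *; import cv2,pickle
p,q=tool(0,0)
print("guard",env.movel(p,.06,q,guard=8)); s=monitor.sense(); print(s["clock"],s["position"]-p,s["contact_force"])
env.close_gripper(90); s=monitor.sense(); print(s["clock"],s["finger_gap"],s["gripper_force"],s["contact_force"],s["ft_torque"])
ims=[]
for n in ["scene","top","wrist"]:
    f=eyes.grab_frame(n); pickle.dump(f,open(f"{n}1.pkl","wb")); ims.append(f["frame"][:,:,::-1])
a=[cv2.resize(ims[0][150:260,250:440],(380,220)),cv2.resize(ims[1][170:260,210:400],(380,180)),cv2.resize(ims[2],(416,260))]
c=np.zeros((480,800,3),np.uint8); c[:220,:380]=a[0]; c[:180,400:780]=a[1]; c[220:,:416]=a[2]
cv2.imwrite("pics/grip.png",c)
```

```text
guard False
5.5 [ 1.50676348e-04 -1.48817305e-05  2.76692630e-04] [-0.12628265  0.88922638  0.51075408]
6.1583 0.14711903734854545 88.80981802940369 [0.38052442 2.13816585 4.16442908] [ 0.31728718  0.17891609 -0.16897272]
```

View pics/grip.png

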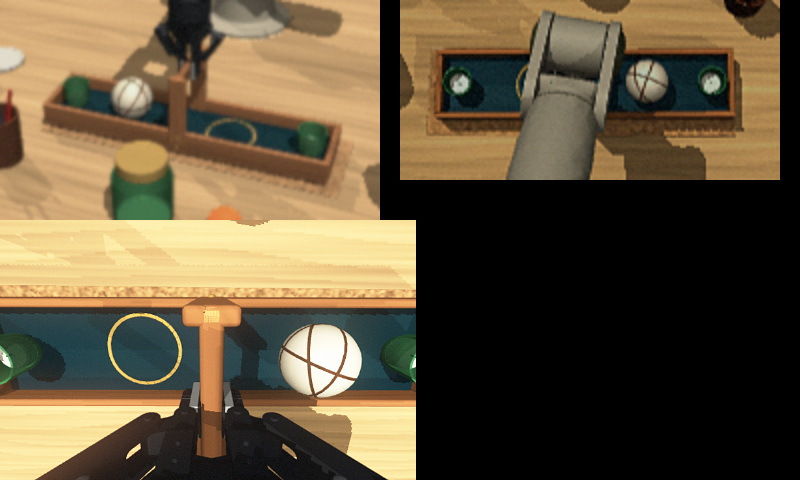

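The grip is firm at the bar. The wrist camera moves with the tray and shows the ball (320,360), the ring (145,348) and both glasses, so I'll use it for tracking. I'll check the tracker on this saved frame.

```bash
cat >> geo.py <<'E'
import pickle,cv2
W=pickle.load(open("wrist1.pkl","rb"))
TB=np.array([H[0],H[1],.003])
def wpix(P): return proj(W,RT(0).apply(np.atleast_2d(P))+TB)
XS=np.arange(-.17,.171,.002)
LINE=wpix(np.c_[XS,0*XS,0*XS+.064])
o=np.argsort(LINE[:,0])
def ballx(fr):
    hsv=cv2.cvtColor(fr,cv2.COLOR_RGB2HSV); m=((hsv[...,1]<70)&(hsv[...,2]>110)).astype(np.uint8)
    k=np.zeros_like(m); r0,r1=int(LINE[:,1].min()),int(LINE[:,1].max()); k[r0-50:r1+50]=1
    k[:,:int(LINE[:,0].min())-45]=0; k[:,int(LINE[:,0].max())+45:]=0
    m=cv2.morphologyEx(m*k,cv2.MORPH_CLOSE,np.ones((9,9)))
    n,l,st,c=cv2.connectedComponentsWithStats(m)
    i=1+st[1:,4].argmax(); (u,v),rad=cv2.minEnclosingCircle(np.argwhere(l==i)[:,::-1].astype(np.float32))
    return np.interp(u,LINE[o,0],XS[o]),(u,v,rad,st[i,4])
E
python3 - <<'E'
from geo import *
print(ballx(W["frame"]), wpix([[.085,0,.024],[.085,0,.064],[-.117,0,.064],[-.236,0,.074],[.236,0,.074],[.17,0,.064],[-.17,0,.064]]).round(1).tolist())
fr=W["frame"].astype(int); h=cv2.cvtColor(W["frame"],cv2.COLOR_RGB2HSV)
m=((h[...,0]>18)&(h[...,0]<34)&(h[...,1]>130)&(h[...,2]>120)).astype(np.uint8); m[:135]=0;m[265:]=0;m[:,:150]=0;m[:,290:]=0
p=np.argwhere(m)[:,::-1]; print(cv2.minEnclosingCircle(p.astype(np.float32)),len(p))
E
```

```text
(np.float64(-0.12037841171689061), (492.5, 215.0, 63.884761810302734, np.int32(10747))) [[222.9, 202.9], [205.7, 218.9], [487.8, 219.1], [668.3, 224.2], [-19.7, 223.5], [87.0, 218.7], [561.7, 219.2]]
((221.83489990234375, 197.05661010742188), 58.941009521484375) 1647
```

```bash
cat >> geo.py <<'E'
def ring(fr):
    h=cv2.cvtColor(fr,cv2.COLOR_RGB2HSV)
    m=((h[...,0]>18)&(h[...,0]<34)&(h[...,1]>130)&(h[...,2]>120)).astype(np.uint8); m[:135]=0;m[265:]=0;m[:,:150]=0;m[:,290:]=0
    (u,v),r=cv2.minEnclosingCircle(np.argwhere(m)[:,::-1].astype(np.float32)); return round(u,1),round(v,1),round(r,1)
E
python3 - <<'E'
from bench import env, kinematics, monitor, eyes, job
from geo import *
def look():
    f=eyes.grab_frame("wrist"); s=monitor.sense(); x,_=ballx(f["frame"]); print(round(s["clock"],2),"x",round(x,4),ring(f["frame"]),"Fz",s["contact_force"][2].round(2),"tau",s["ft_torque"].round(2),"tilt",(R.from_quat(s["ee_rot"])*A.inv()).as_euler("ZYX")[1].round(4)); return x
look(); th=0; h=0
for h in [.003,.008,.015,.03,.05,.07]:
    p,q=tool(th,h); env.movel(p,.03,q); x=look()
    if x<-.135 and th==0: th=.02
for _ in range(3): env.hold(.2); x=look()
if x<-.13: env.movel(*[tool(.02,h)[0]],.03,tool(.02,h)[1])
E
```

```text
6.36 x -0.1204 (222.5, 196.2, 59.1) Fz 4.99 tau [ 0.48  0.3  -0.17] tilt -0.0003
6.66 x -0.1202 (221.5, 197.2, 58.9) Fz -9.92 tau [0.15 0.07 0.01] tilt -0.0002
7.03 x -0.1204 (221.3, 197.4, 58.9) Fz -9.16 tau [ 0.16  0.03 -0.04] tilt 0.0
7.46 x -0.1205 (221.3, 197.4, 58.9) Fz -8.53 tau [0.17 0.01 0.04] tilt 0.0
8.16 x -0.1205 (221.3, 197.4, 58.9) Fz -9.79 tau [ 0.22 -0.01 -0.03] tilt -0.0001
9.03 x -0.1205 (221.7, 196.9, 58.9) Fz -9.0 tau [0.19 0.01 0.  ] tilt -0.0001
9.89 x -0.1205 (221.3, 197.4, 58.9) Fz -9.64 tau [0.19 0.07 0.  ] tilt -0.0001
10.14 x -0.1205 (221.3, 197.4, 58.9) Fz -9.02 tau [0.15 0.04 0.04] tilt -0.0
10.39 x -0.1205 (221.3, 197.4, 58.9) Fz -9.16 tau [ 0.16  0.04 -0.  ] tilt 0.0
10.64 x -0.1205 (221.3, 197.4, 58.9) Fz -8.82 tau [0.19 0.05 0.01] tilt 0.0
```

Lifted 70 mm, level, and the ball is still. Next is the closed-loop roll. I'm correcting the sphere's perspective bias of about 3%, which also explains −120 vs −117 mm.

```bash
cat >> geo.py <<'E'
def ballx2(fr):
    hsv=cv2.cvtColor(fr,cv2.COLOR_RGB2HSV); v=int(LINE[:,1].mean())
    m=((hsv[...,1]<70)&(hsv[...,2]>110))[v-20:v+16]; c=m.sum(0); c[:45]=0; c[605:]=0
    c=np.flatnonzero(c>=8)
    if len(c)==0: return None
    a,b=c.min(),c.max(); u=(a+b)/2
    if b-a<112: u=a+63 if abs(b-322)<abs(a-322) else b-63
    return .97*np.interp(u,LINE[o,0],XS[o])
E
cat > roll.py <<'E'
from bench import env, kinematics, monitor, eyes, job
from geo import *
import sys
HH=.07; G=.0847; LOSS=.012; K=6.87; DT=.3
def tilt():
    s=monitor.sense(); return s["clock"],(R.from_quat(s["ee_rot"])*A.inv()).as_euler("ZYX")[1]
x=ballx2(eyes.grab_frame("wrist")["frame"]); t,th=tilt(); v=0.; log=[]; quiet=0; t0=t; lastx=x
while t-t0<15:
    d=G-(x+.15*v)
    if x>.125: cmd=-.05
    elif x<-.14: cmd=.05
    elif abs(v)<.02 and abs(G-x)<.006: cmd=0.
    else:
        s=np.sign(v) if abs(v)>.008 else np.sign(d)
        vd=np.sign(d)*min(.11,np.sqrt(2*.06*max(abs(d)-.003,0)))
        cmd=np.clip(np.clip((vd-v)/.5,-.15,.15)/K+LOSS*s,-.035,.035)
    p,q=tool(cmd,HH); env.movel(p,.1,q)
    f=eyes.grab_frame("wrist")["frame"]; tn,thn=tilt(); dt=tn-t; tm=(th+thn)/2
    if abs(v)<.004 and abs(tm)<LOSS: a=0; v=0
    else: a=K*(tm-LOSS*np.sign(v if abs(v)>.004 else tm))
    x+=v*dt+a*dt*dt/2; v+=a*dt
    z=ballx2(f)
    if z is not None: e=z-x; x+=.7*e; v+=.35*e/dt
    print(round(tn-t0,2),"z",z if z is None else round(z*1e3,1),"x",round(x*1e3,1),"v",round(v*1e3),"cmd",round(cmd,4))
    t,th=tn,thn
    quiet=quiet+dt if abs(z-lastx)<.0008 and abs(G-z)<.007 and cmd==0 else 0
    lastx=z
    if quiet>4: break
E
python3 roll.py
```

```text
0.3 z -115.0 x -115.2 v 10 cmd 0.0338
0.6 z -99.0 x -101.0 v 62 cmd 0.0338
0.9 z -77.2 x -77.1 v 98 cmd 0.026
1.2 z -46.9 x -46.3 v 114 cmd 0.0154
1.5 z -25.0 x -21.0 v 101 cmd 0.0108
1.8 z -3.9 x 0.0 v 85 cmd 0.0125
2.1 z 17.0 x 19.7 v 77 cmd 0.0137
2.4 z 30.2 x 34.1 v 64 cmd 0.0122
2.7 z 52.4 x 52.7 v 64 cmd 0.013
3.0 z 67.0 x 68.3 v 55 cmd 0.0073
3.3 z 78.5 x 79.8 v 36 cmd 0.0031
3.6 z 83.7 x 84.9 v 12 cmd 0.0014
3.9 z 84.4 x 84.5 v -12 cmd 0.0
4.2 z 84.4 x 84.4 v 12 cmd 0.0
4.5 z 84.4 x 84.4 v -12 cmd 0.0
4.8 z 84.4 x 84.3 v 12 cmd 0.0
5.1 z 84.4 x 84.3 v -12 cmd 0.0
5.4 z 84.4 x 84.3 v 12 cmd 0.0
5.7 z 84.4 x 84.4 v -12 cmd 0.0
6.0 z 84.4 x 84.4 v 12 cmd 0.0
6.3 z 84.4 x 84.4 v -12 cmd 0.0
6.6 z 84.4 x 84.4 v 12 cmd 0.0
6.9 z 84.4 x 84.4 v -12 cmd 0.0
7.2 z 84.4 x 84.4 v 12 cmd 0.0
7.5 z 84.4 x 84.4 v -12 cmd 0.0
7.8 z 84.4 x 84.3 v 12 cmd 0.0
```

The ball has settled on the ring: 84.4 mm measured, 85 mm wanted. I'll save a check view and lower the tray slowly.

Run:
```python
from bench import env, kinematics, monitor, eyes, job
from geo import *
def look():
    f=eyes.grab_frame("wrist"); s=monitor.sense(); print(round(s["clock"],2),"x",round(ballx2(f["frame"]),4),"F",s["contact_force"].round(2),"z",(s["position"][2]-tool(0,0)[0][2]).round(4)); return f
f=look(); g=eyes.grab_frame("scene")
for h,v in [(.04,.03),(.015,.02),(.004,.01)]:
    p,q=tool(0,h); env.movel(p,v,q); look()
p,q=tool(0,-.001); print("guard",env.movel(p,.005,q,guard=5)); f2=look()
c=np.zeros((480,800,3),np.uint8)
c[:250,:400]=cv2.resize(f["frame"],(400,250)); c[:250,400:]=cv2.resize(f2["frame"],(400,250))
c[250:470,:380]=cv2.resize(g["frame"][140:250,250:440],(380,220)); g=eyes.grab_frame("scene"); c[250:470,400:780]=cv2.resize(g["frame"][140:250,250:440],(380,220))
cv2.imwrite("pics/down.png",c[:,:,::-1])
```

```text
18.54 x 0.0844 F [-0.32  0.07 -9.4 ] z 0.07
19.79 x 0.0844 F [ 0.3  -0.09 -9.05] z 0.0402
21.24 x 0.0844 F [-0.6  -0.34 -9.38] z 0.0151
22.54 x 0.0844 F [-0.36 -0.16 -8.97] z 0.0041
guard True
23.33 x 0.0844 F [-0.82 -0.06  7.26] z 0.0002
```

View pics/down.png

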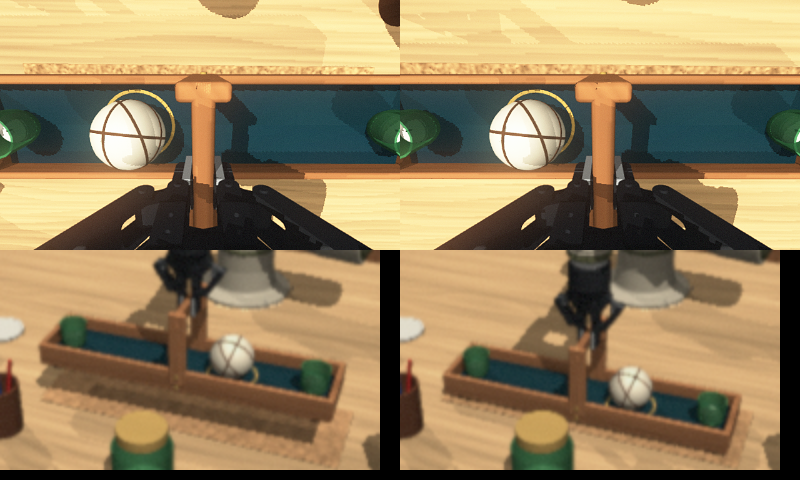

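The left pair shows the tray in the air and the right pair shows it on the mat. In both the ball is over the ring: wrist column ≈205, against 206 predicted for the mark. Now I'll release and back off.

Run:
```python
from bench import env, kinematics, monitor, eyes, job
from geo import *
s=lambda:print({k:np.round(v,3).tolist() for k,v in monitor.sense().items() if k in("clock","contact_force","finger_gap")}, round(ballx2(eyes.grab_frame("wrist")["frame"]),4))
env.release(); s(); env.hold(.5); s()
p,q=tool(0,.10); env.movel(p,.05,q)
p2=p+[0,0,.05]
try: env.movel(p2,.1)
except env.MotionError: pass
env.set_joints([-1.474,.313,1.498,0,1.331,-.223])
env.hold(.3); print(monitor.sense()["clock"])
t=eyes.grab_frame("top");g=eyes.grab_frame("scene"); pickle.dump((t,g),open("end.pkl","wb"))
c=np.zeros((580,800,3),np.uint8); c[:273,:735]=cv2.resize(t["frame"][180:245,215:390],(735,273),interpolation=2)
c[280:577,:577]=cv2.resize(g["frame"][165:250,265:430],(577,297),interpolation=2); cv2.imwrite("pics/end.png",c[:,:,::-1])
```

```text
{'clock': 24.083, 'contact_force': [-0.227, 0.61, 0.439], 'finger_gap': 0.999} 0.0851
{'clock': 24.633, 'contact_force': [1.423, 0.13, 0.525], 'finger_gap': 0.996} 0.0851
30.1333
```

View pics/end.png

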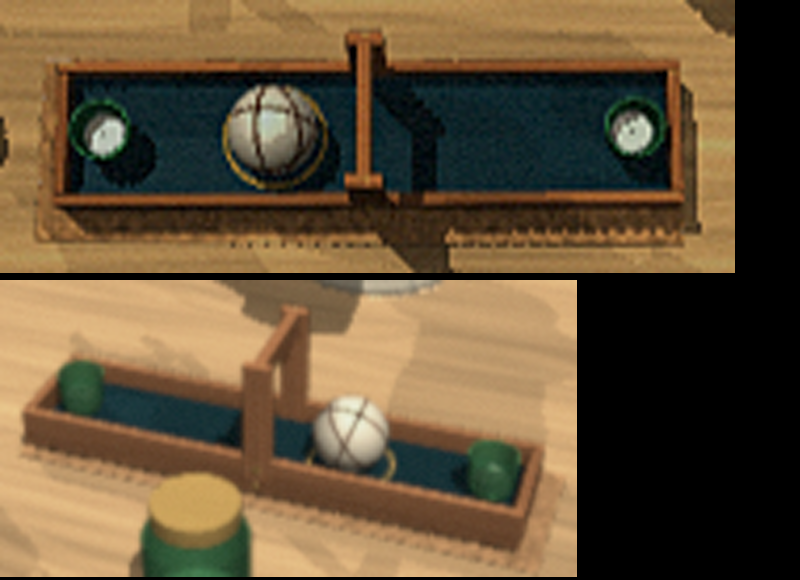

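The tray stands on the mat as it did before, with the ball (273,128 in the top view) over the ring and the arm clear of everything.

```bash
python3 -c "
from bench import job
print(job.hand_in())"
```

```text
the job is handed in; nothing more can be done
None
```

I handed in the job at about 30 s of the 58 s allowed: the ball stayed on the ring for about 4 s with the tray 7 cm up, the tray is back on its mat with the ball at 85.1 mm (mark 85 mm), and the gripper is released and clear; no verdict was returned.

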